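# Latch the sprung bolt back and take the cover off a bench reader

### The job

Open the optics bay of the bench reader: push the sprung bolt's knob up the sloping slot and sideways into its holding notch, and let go so that the bolt stays back by itself. Then lift the loose cover plate off its two pins and lay it flat, handle up, in the middle of the square rubber mat; do not drop it, and leave the timer, the coverslip box, the dropper bottle and the specimen cup where they are.

Things in the scene. Friction and masses are not known exactly. Their poses are not given: they have to be found in the camera images.
- reader: Bench reader, fixed: white wedge-shaped box, 190 deep x 140 wide, with a grey head at the back leaning over its sloping deck. Origin under its middle at worktop level; x level from its low front to its head, y to the left seen from its front, z up. The deck rises 30 degrees towards the head (see deck). A tall analyser (0.4 m high) stands close on its right.
- deck: The reader's sloping top. Origin: middle of its low front edge, on the surface, 30 mm above the worktop; x up the slope to the head, y to the left, z square out of it (30 degrees off vertical, leaning to the front). Two upright pins, 6 diameter, 12 high, at x 43, y -51 and +51 mm carry the cover.
- head_foot (a point): Foot of the head's flat front face, on the deck at deck x = 180 mm, y = 0; axes as deck. The face stands square to the deck, 150 mm high over y -70..70, and so hangs over the knob: a hand pointing straight down does not fit there; point it along -z of the deck, give or take 10 degrees.
- gate: Steel gate plate on the deck, same frame as deck; top at z = 19 mm over x 82..132, y -30..40. J-shaped slot for the knob's 6 mm neck: the neck's centre runs straight from x 90 to 120 at y = 0; beyond x = 114 it can go left (+y) over a rounded ridge (y = 7) and drop back into the notch.
- notch (a point): Where knob_grip is when the bolt is held in its notch: deck x = 108, y = 15.5 mm (12.5 to 18 is still held), z = 36; axes as deck.
- bolt (a joint): Travel of the sprung bolt up the slope (deck +x), m: 0 = sprung out, its flat nose 9 mm over the cover's upper edge (nose underside 2 mm above the cover); 0.030 = hard stop. A spring pushes it to 0 with 6 N at 0, 10.5 N at 0.030. Held in the notch it reads about 0.018. It must pass 0.024 to clear the ridge; 0.027 is good.
- knob (a joint): Sideways travel of the knob across the bolt, to the left (deck +y), m: 0 to 0.018 (stop). A light spring (1 to 2 N) draws it to 0. It passes the ridge only with the bolt beyond 0.024. Held in the notch it reads 0.0125 to 0.018; let back there by the bolt's spring, it stays.
- knob_grip (a point): Centre of the bolt's knob, the part to handle: black ridged block with flat sides, 22 along deck x, 14 across (deck y), 28 high (deck z 22 to 50 mm; this point at z = 36), standing just over the gate plate. With the bolt out it is at deck x = 90, y = 0. Grip it across the 14 mm. Axes as deck.
- cover: Loose aluminium cover plate, 70 (x) x 124 (y) x 4 mm, about 150 g, two 9 mm holes at y -51 and +51, black upright handle at its middle. Origin: middle of its underside, z out of its top. It starts on the deck's pins, centre at deck x = 43, y = 0, axes as the deck; once the bolt is back it comes off square to the deck (over 12 mm).
- cover_grip (a point): Grip point of the cover's handle, 22 mm above the plate's underside on its z axis. The handle is a flat black block, 36 along x, 12 across y, from 4 to 34 mm above the underside. Grip it across the 12 mm, opened 60 mm at most: the deck's pins stand 51 mm to each side. Axes as cover.
- mat: Square dark rubber mat on the worktop, fixed, 160 x 160 x 3 mm. Origin in the middle of its underside, z up.
- timer: Bystander: white lab timer, 54 x 62 x 69 mm. Leave it. Origin under its middle.
- coverslip_box: Bystander: small flat box, 48 x 64 x 20 mm. Leave it. Origin under its middle.
- dropper: Bystander: brown dropper bottle, 30 mm across, 94 mm high. Leave it standing. Origin under its middle.
- specimen_cup: Bystander: specimen cup with screw cap, 62 mm across, 64 mm high. Leave it. Origin under its middle.

How it is judged:
By the outcome, as a careful person would: the job done as asked, in the order asked, and still so for the second after the job is handed in, with the robot touching nothing.
It also fails if it takes over 48 s, if anything falls off the work surface, if the arm or the gripper's body presses on something with over 40 N, if the wrist force passes 120 N, or if a joint passes its speed limit or range.

### The arm

A 6-joint arm with a two-finger parallel gripper is mounted at the origin on a cart in front of the work surface, level with it; the furniture and walls round the work are solid. World frame = base frame: x ahead of the robot, y to its left, z up, the work surface at z = 0. Lengths are in m, angles in rad, forces in N, time in s.
With the tool pointing down it reaches from about 0.35 to 0.85 m from the base axis. Payload 8.1 kg.
Tool frame: the origin (TCP) lies at the very end of the fingers, on their centre line; the grasp point (between the pads) lies 19 mm behind it (arm.hold_point_z is the distance from the TCP to the grasp point, in m); z points along the fingers, y is the line along which they close (so a half turn about z gives the same grasp; the last joint's range is limited). The gripper opens to 93 mm and grips with 3 to 60 N. Pads are 15 mm wide; open, the fingers measure 128 mm over their backs; the gripper's body (75 mm by 188 mm) begins 65 mm behind the grasp point.
Start: joints at [1.179, 0.13, 1.488, -0, 1.523, -0.085], TCP at [0.181, 0.572, 0.219] pointing down, gripper open.
Joint ranges: [-2.96, 2.96], [-0.89, 2.26], [0.02, 2.5], [-1.34, 4.48], [0, 2.73], [-2.66, 2.66]. Speed limits (rad/s): [2.39, 2.39, 2.79, 3.14, 3.14, 3.14].

### API

Orientations are given as a 3x3 rotation matrix whose columns are the frame's x, y, z axes.
In Python, from cell import arm, cams, models, monitor gives the robot as it stands. The module is installed in compiled form; this text tells all that it offers. Calls block until the motion is done:
- arm.move_pose(position, orientation): joint-space move of the TCP to a pose.
- arm.move_l(position, frame=None, rate=0.15): straight line of the TCP; frame=None keeps the orientation; rate is the mean speed in m/s.
- arm.move_joints(angles): joint-space move.
- arm.gripper_to(opening, grip_force=None): finger opening in m; grip_force is the grip in N (None keeps the last); returns when the fingers have stopped.
- arm.wait(seconds).
- arm.inverse_kinematics(position, orientation): joint angles nearest the present ones, or None.
- cams.get_image(name): name is "scene" or "top" or "wrist"; returns a dict with "img" (420x560x3 uint8, red, green, blue), "camera_matrix" (3x3 intrinsics, pixels), "extrinsics" (4x4, takes a point from world to camera coordinates). Camera axes: x right, y down, z forward; pixel columns grow to the right and rows downward; lengths in m; the calibration is good to about 2 mm. A picture is of the moment at which its call begins. There is no depth.
A pose or a line that the arm cannot do raises arm.IKError and nothing moves.
- arm.sign_off(): hands the job in; it is judged then, once.
Trained networks look in a picture, given as the dict that the camera call returned (one of the last four; its "shot" number tells which), for a name from the list of things; names that differ only in an ending like _2 or _b are one class to them, and where a whole thing is asked for, a point or a joint stands for the part that bears it (a point fixed in the world has none). Each returns a list of dicts, best first, with "conf" (0 to 1); they miss things now and then, are a little off and sometimes report something else, mostly with a low value. They report only what shows in the picture. A call takes as long as a camera call.
- models.regions_of(picture, thing): "region" (420x560 bool, what is visible of it) and "box" ([centre column, centre row, width, height] in pixels, round what is visible of it).
Readings, each from a call of its own:
- monitor.get_t(): time.
- monitor.get_joint_pos(): joint angles.
- monitor.get_dq(): joint speeds.
- monitor.get_joint_torque(): joint torques, N m.
- monitor.get_ee_pos(): TCP position.
- monitor.get_ee_rot(): TCP orientation.
- monitor.get_wrist_force(): force on the tool from outside, world axes, zero at the start.
- monitor.get_ft_torque(): the same for the moment, N m.
- monitor.get_grip_width(): finger opening in m.
- monitor.get_grip_force(): force on a finger pad.
Only numpy, scipy, OpenCV 4.12 (cv2) and the standard library are available. Lean on these libraries where they do the work, as an engineer would, in place of code of your own. Each camera call takes 0.05 s, during which the arm holds its last target. There are 200 camera calls.

## Working session

There is one attempt and no reset: what is moved stays moved. The work goes in short steps, each a Python script; the robot and the scene stay as the last script left them, time stands still between calls to the robot, and variables do not carry over. Pictures are saved under pics/ and viewed, at most 13 in all, crops included, and the job is handed in when it is done.

```bash
mkdir -p pics
python3 - <<'E'
from cell import arm,cams,models,monitor
import cv2,numpy as np
ims=[]
for n in ["scene","top"]:
    p=cams.get_image(n); cv2.imwrite(f"pics/{n}0.png",p["img"][:,:,::-1])
    print(n,p["camera_matrix"].tolist(),np.round(p["extrinsics"],4).tolist())
    for t in ["reader","gate","knob","cover","cover_grip","mat","timer","coverslip_box","dropper","specimen_cup"]:
        r=models.regions_of(p,t)
        print(t,[(round(q["conf"],2),np.round(q["box"]).tolist(),int(q["region"].sum())) for q in r[:2]])
print(monitor.get_t(),arm.hold_point_z)
E
```

```text
scene [[478.55647334468847, 0.0, 278.7396444490348], [0.0, 478.55647334468847, 207.8074116387424], [0.0, 0.0, 1.0]] [[-0.9033, -0.4288, -0.0137, 0.5387], [-0.2072, 0.464, -0.8613, 0.0335], [0.3757, -0.7751, -0.508, 1.1848], [0.0, 0.0, 0.0, 1.0]]
reader [(0.88, [253.0, 207.0, 96.0, 140.0], 6952)]
gate [(0.67, [258.0, 225.0, 24.0, 32.0], 485), (0.6, [334.0, 260.0, 72.0, 56.0], 2114)]
knob [(0.59, [271.0, 216.0, 16.0, 16.0], 166)]
cover [(0.64, [281.0, 239.0, 28.0, 42.0], 858)]
cover_grip [(0.91, [284.0, 237.0, 33.0, 41.0], 831)]
mat [(0.66, [335.0, 260.0, 68.0, 56.0], 2112)]
timer [(0.6, [219.0, 306.0, 36.0, 47.0], 1308)]
coverslip_box [(0.9, [290.0, 296.0, 31.0, 32.0], 705)]
dropper [(0.52, [252.0, 204.0, 96.0, 140.0], 6920)]
specimen_cup [(0.9, [341.0, 184.0, 24.0, 27.0], 347), (0.41, [255.0, 201.0, 97.0, 128.0], 4637)]
top [[458.2872134942559, 0.0, 275.5326292418993], [0.0, 458.2872134942559, 208.9836834764485], [0.0, 0.0, 1.0]] [[0.5006, -0.8655, 0.0143, 0.0514], [-0.6779, -0.4023, -0.6153, 0.4789], [0.5383, 0.2984, -0.7882, 0.8816], [0.0, 0.0, 0.0, 1.0]]
reader [(0.72, [262.0, 156.0, 61.0, 41.0], 1343)]
gate []
knob []
cover []
cover_grip []
mat []
timer []
coverslip_box []
dropper []
specimen_cup []
1.1 0.0188
```

View pics/scene0.png

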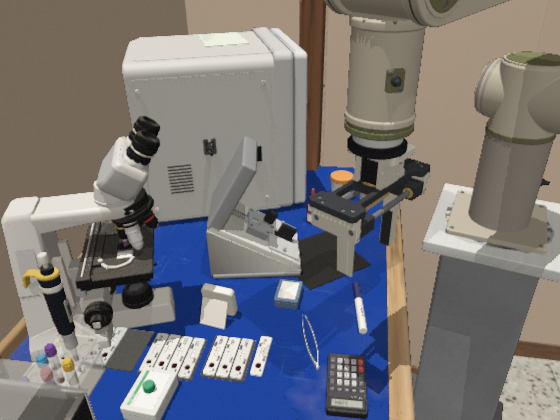

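View pics/top0.png

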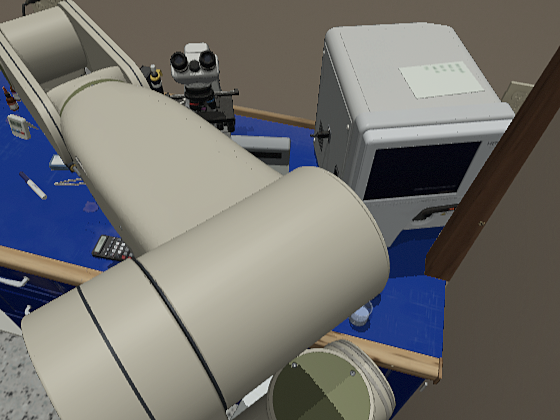

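The scene view shows the reader at (255,215) with its low front towards the robot, at (300,260), and its knob at (265,225). The mat is partly hidden at (330,258), the timer is at (218,305), the coverslip box at (289,292), and the cup and dropper at (340,180) and (312,205). In the top view the arm hides the work.

```bash
cat > h.py <<'E'
from cell import arm,cams,models,monitor
import cv2,numpy as np
def ray(p,uv):
    E=p["extrinsics"];R=E[:3,:3];c=-R.T@E[:3,3]
    d=R.T@np.linalg.inv(p["camera_matrix"])@np.array([uv[0],uv[1],1.]);return c,d
def onz(p,uv,z=0.):
    c,d=ray(p,uv);return c+d*(z-c[2])/d[2]
def proj(p,X):
    X=np.atleast_2d(X);E=p["extrinsics"];q=(E[:3,:3]@X.T+E[:3,3:]).T@p["camera_matrix"].T;return q[:,:2]/q[:,2:]
def save(p,n,s=1,crop=None):
    im=p["img"][:,:,::-1]
    if crop: im=im[crop[1]:crop[3],crop[0]:crop[2]]
    cv2.imwrite(f"pics/{n}.png",cv2.resize(im,None,fx=s,fy=s,interpolation=cv2.INTER_CUBIC))
E
python3 - <<'E'
from h import *
p=cams.get_image("scene")
for n,uv in dict(rd_rearL=(213,275),rd_frontL=(301,274),mat_near=(305,285),mat_r=(370,262),timer=(215,322),box=(288,303),cup=(341,193)).items(): print(n,onz(p,uv).round(3))
print(ray(p,(280,210))[0])
w=cams.get_image("wrist");save(w,"w0");print(np.round(w["extrinsics"],3).tolist(),ray(w,(280,210)))
R=monitor.get_ee_rot();print(R.round(3), monitor.get_ee_pos())
E
```

```text
rd_rearL [0.527 0.471 0.   ]
rd_frontL [0.358 0.391 0.   ]
mat_near [0.337 0.421 0.   ]
mat_r [0.237 0.29  0.   ]
timer [0.449 0.589 0.   ]
box [0.346 0.485 0.   ]
cup [ 0.398  0.017 -0.   ]
[0.04841435 1.13382142 0.6381652 ]
[[0.302, 0.953, 0.001, -0.601], [0.912, -0.289, 0.292, -0.034], [0.278, -0.088, -0.957, 0.392], [0.0, 0.0, 0.0, 1.0]] (array([0.10377917, 0.59731905, 0.38577032]), array([ 0.27589194, -0.08816505, -0.95713959]))
[[-0.953  0.302 -0.   ]
 [ 0.302  0.953 -0.   ]
 [ 0.    -0.    -1.   ]] [0.18117106 0.57198837 0.21862164]
```

View pics/w0.png

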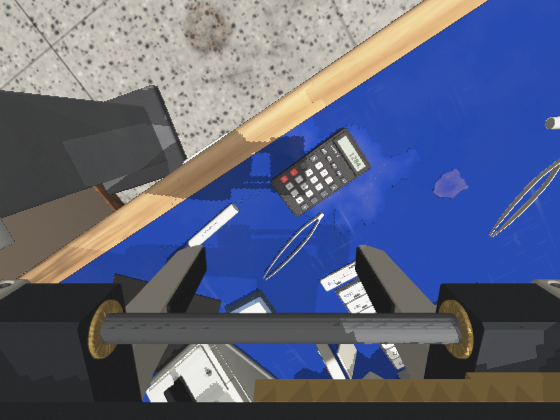

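The wrist view shows the calculator, the box at (250,305) and the reader deck at (200,380), partly behind the fingers. The reader's left edge measures 0.187 m against the stated 0.190 m, with a yaw of about 25°. Next I'll move to a view pose square to the deck.

```bash
cat >> h.py <<'E'
def frame(yaw,ox,oy):  # deck frame from reader pose
    c,s=np.cos(yaw),np.sin(yaw);C=.5*3**.5
    dx=np.array([C*c,C*s,.5]);dy=np.array([-s,c,0]);dz=np.cross(dx,dy)
    o=np.array([ox-.095*c,oy-.095*s,.03]);return o,np.c_[dx,dy,dz]
def deck2w(F,p): return F[0]+F[1]@np.array(p)
def toolR(F): D=F[1];return np.c_[-D[:,0],D[:,1],-D[:,2]]
E
python3 - <<'E'
from h import *
F=frame(np.radians(25.3),.472,.368)
X=deck2w(F,(.06,0,.25));R=toolR(F)
q=arm.inverse_kinematics(X,R);print(q,X)
print("knob IK",arm.inverse_kinematics(deck2w(F,(.117,0,.02)),R))
if q is not None:
    arm.move_pose(X,R)
    for n in ["wrist","scene","top"]:
        p=cams.get_image(n);save(p,n+"1")
        np.savez(n+"1.npz",img=p["img"],camera_matrix=p["camera_matrix"],extrinsics=p["extrinsics"])
        for t in ["knob","cover_grip","cover","gate","mat","timer","coverslip_box","dropper","specimen_cup"]:
            r=models.regions_of(p,t); print(n,t,[(round(a["conf"],2),np.round(a["box"]).tolist()) for a in r[:1]])
print(monitor.get_t())
E
```

```text
None [0.32007935 0.29618744 0.27650635]
knob IK [ 0.64005831 -0.24980409  2.16141896 -0.14999892  0.72051721 -1.28524832]
1.2
```

Run:
```python
from h import *
F=frame(np.radians(25.3),.472,.368);R=toolR(F)
for x in (.0,.04,.08,.117):
  for sg in (1,-1):
    R2=R@np.diag([sg,sg,1])
    print(x,sg,[(z,None if (q:=arm.inverse_kinematics(deck2w(F,(x,0,z)),R2)) is None else q.round(2).tolist()) for z in (.01,.05,.1,.15,.2)])
p=cams.get_image("scene")
for uv in [(305,203),(163,219),(215,213)]: print(onz(p,uv).round(3), (F[1].T@(onz(p,uv)-F[0])).round(3))
# tool down over reader front
for X in [(.3,.3,.3),(.33,.3,.35),(.36,.32,.3)]:
  for a in (0,.26):
    Ra=np.c_[-np.r_[F[1][:2,0],0]/np.hypot(*F[1][:2,0]),F[1][:,1],[0,0,-1]]
    Ra=Ra@cv2.Rodrigues(np.array([0,a,0.]))[0]; print(X,a,Ra[:,2].round(2),arm.inverse_kinematics(X,Ra))
```

```text
0.0 1 [(0.01, [0.7, -0.45, 2.44, -0.21, 0.64, -1.17]), (0.05, [0.72, -0.61, 2.48, -0.2, 0.78, -1.19]), (0.1, [0.74, -0.79, 2.49, -0.18, 0.94, -1.2]), (0.15, None), (0.2, None)]
0.0 -1 [(0.01, [0.7, -0.45, 2.44, -0.21, 0.64, 1.97]), (0.05, [0.72, -0.61, 2.48, -0.2, 0.78, 1.95]), (0.1, [0.74, -0.79, 2.49, -0.18, 0.94, 1.94]), (0.15, None), (0.2, None)]
0.04 1 [(0.01, [0.67, -0.36, 2.35, -0.19, 0.66, -1.22]), (0.05, [0.69, -0.51, 2.37, -0.18, 0.77, -1.23]), (0.1, [0.71, -0.67, 2.39, -0.17, 0.92, -1.24]), (0.15, [0.73, -0.81, 2.39, -0.16, 1.06, -1.24]), (0.2, None)]
0.04 -1 [(0.01, [0.67, -0.36, 2.35, -0.19, 0.66, 1.93]), (0.05, [0.69, -0.51, 2.37, -0.18, 0.77, 1.91]), (0.1, [0.71, -0.67, 2.39, -0.17, 0.92, 1.91]), (0.15, [0.73, -0.81, 2.39, -0.16, 1.06, 1.9]), (0.2, None)]
0.08 1 [(0.01, [0.65, -0.29, 2.25, -0.17, 0.68, -1.25]), (0.05, [0.67, -0.41, 2.27, -0.16, 0.78, -1.26]), (0.1, [0.68, -0.56, 2.29, -0.15, 0.91, -1.27]), (0.15, [0.7, -0.68, 2.28, -0.15, 1.04, -1.27]), (0.2, [0.72, -0.79, 2.26, -0.15, 1.16, -1.27])]
0.08 -1 [(0.01, [0.65, -0.29, 2.25, -0.17, 0.68, 1.89]), (0.05, [0.67
[... 848 characters left out ...]
-01 -3.75679766e-01  1.80688437e+00 -4.44089210e-16
  1.71038805e+00 -1.34794088e+00]
(0.3, 0.3, 0.3) 0.26 [-0.23 -0.11 -0.97] [ 0.62278239 -0.11497563  1.61082884  0.04900265  1.90129814 -1.3796332 ]
(0.33, 0.3, 0.35) 0 [ 0.  0. -1.] [ 6.22758552e-01 -3.04975209e-01  1.66184655e+00 -4.44089210e-16
  1.78472131e+00 -1.38960608e+00]
(0.33, 0.3, 0.35) 0.26 [-0.23 -0.11 -0.97] [ 0.59024679 -0.05152405  1.46104911  0.04168518  1.98900211 -1.41010776]
(0.36, 0.32, 0.3) 0 [ 0.  0. -1.] [ 6.20142919e-01 -2.12600901e-01  1.67511500e+00 -4.44089210e-16
  1.67907855e+00 -1.39222171e+00]
(0.36, 0.32, 0.3) 0.26 [-0.23 -0.11 -0.97] [ 0.59010562  0.04544583  1.45410218  0.04020273  1.89906021 -1.4142142 ]
```

Run:
```python
from h import *
F=frame(np.radians(25.3),.472,.368)
R=np.c_[-np.r_[F[1][:2,0],0]/np.hypot(*F[1][:2,0]),F[1][:,1],[0,0,-1]]
arm.move_pose((.32,.31,.35),R)
for n in ["wrist","scene"]:
    p=cams.get_image(n);save(p,n+"1")
    np.savez(n+"1.npz",img=p["img"],camera_matrix=p["camera_matrix"],extrinsics=p["extrinsics"])
    for t in ["knob","cover_grip","cover","gate","mat","timer","coverslip_box","dropper","specimen_cup"]:
        r=models.regions_of(p,t); print(n,t,[(round(a["conf"],2),np.round(a["box"]).tolist()) for a in r[:1]])
print(monitor.get_t())
```

```text
wrist knob [(0.45, [277.0, 267.0, 9.0, 16.0])]
wrist cover_grip [(0.59, [278.0, 240.0, 76.0, 46.0])]
wrist cover [(0.95, [275.0, 239.0, 72.0, 40.0])]
wrist gate [(0.72, [283.0, 280.0, 46.0, 30.0])]
wrist mat [(0.76, [278.0, 168.0, 117.0, 96.0])]
wrist timer [(0.61, [365.0, 299.0, 20.0, 28.0])]
wrist coverslip_box [(0.92, [354.0, 224.0, 41.0, 31.0])]
wrist dropper [(0.73, [190.0, 194.0, 27.0, 22.0])]
wrist specimen_cup [(0.75, [278.0, 283.0, 10.0, 55.0])]
scene knob [(0.42, [268.0, 217.0, 14.0, 16.0])]
scene cover_grip [(0.91, [283.0, 238.0, 32.0, 42.0])]
scene cover [(0.55, [281.0, 239.0, 28.0, 41.0])]
scene gate [(0.73, [255.0, 224.0, 25.0, 32.0])]
scene mat [(0.77, [334.0, 258.0, 70.0, 56.0])]
scene timer [(0.78, [218.0, 306.0, 35.0, 45.0])]
scene coverslip_box [(0.84, [289.0, 295.0, 29.0, 31.0])]
scene dropper []
scene specimen_cup [(0.8, [343.0, 184.0, 30.0, 29.0])]
3.4833
```

View pics/wrist1.png

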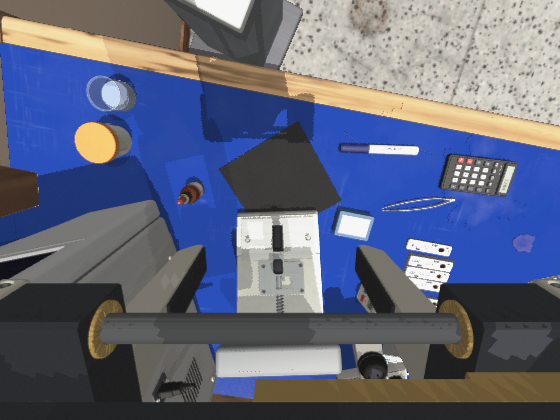

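View pics/scene1.png

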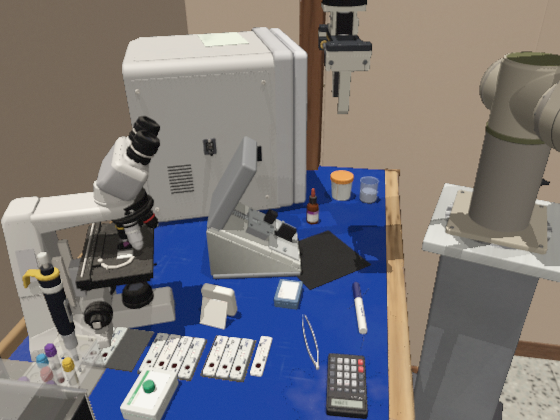

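Wrist view: mat corners are near (298,123), (220,174) and (338,205). The cover handle is at (278,238), the knob at (278,266), the pins at (250,240) and (307,238), the dropper at (189,193), the box at (354,224) and the cup at (103,142). The timer is behind the right finger. The scene view is now clear of the arm and agrees. Next I'll zoom in with the predicted points overlaid.

Run:
```python
from h import *
p=dict(np.load("wrist1.npz"));s=dict(np.load("scene1.npz"))
F=frame(np.radians(25.3),.472,.368)
c=[onz(p,u,.003) for u in [(298,123),(220,174),(338,205)]]
print(np.round(c,3),np.linalg.norm(c[0]-c[1]),np.linalg.norm(c[0]-c[2]),"mat centre",(c[1]+c[2])/2)
pts=dict(kn=(.09,0,.05),hd=(.043,0,.034),p1=(.043,-.051,.012),p2=(.043,.051,.012),fl=(0,.07,0),fr=(0,-.07,0))
for q,n,crop,k in [(p,"w1z",(200,110,370,310),3),(s,"s1z",(195,130,395,300),3.5)]:
    im=q["img"][:,:,::-1][crop[1]:crop[3],crop[0]:crop[2]]
    im=cv2.resize(im,None,fx=k,fy=k,interpolation=cv2.INTER_CUBIC)
    for a,v in pts.items():
        u=proj(q,deck2w(F,v))[0];print(n,a,u.round(1));cv2.circle(im,tuple(int(x) for x in (u+.5-np.array(crop[:2]))*k),3,(0,0,255),-1)
    cv2.imwrite(f"pics/{n}.png",im)
```

```text
[[0.237 0.305 0.003]
 [0.372 0.218 0.003]
 [0.334 0.434 0.003]] 0.16094588786573552 0.16156765308685947 mat centre [0.35307247 0.32608536 0.003     ]
w1z kn [271.3 261.4]
w1z hd [271.8 231.9]
w1z p1 [241.5 234. ]
w1z p2 [302.9 234. ]
w1z fl [312.9 210.4]
w1z fr [232.1 210.4]
s1z kn [276.4 209.8]
s1z hd [291.8 224.4]
s1z p1 [286.4 219.5]
s1z p2 [287.  245.3]
s1z fl [302.2 262.9]
s1z fr [299.8 226.6]
```

View pics/w1z.png

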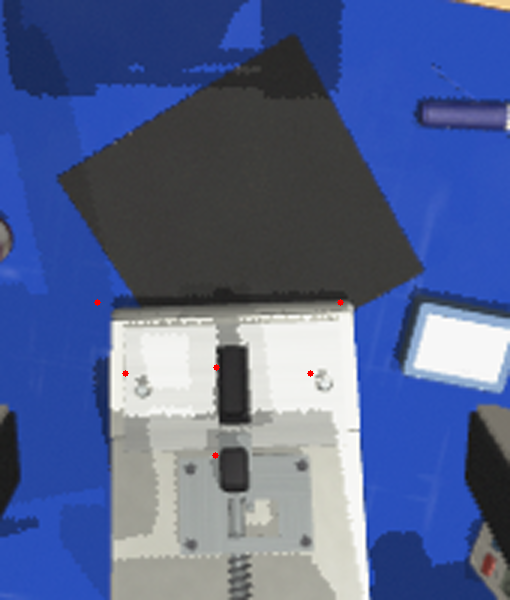

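View pics/s1z.png

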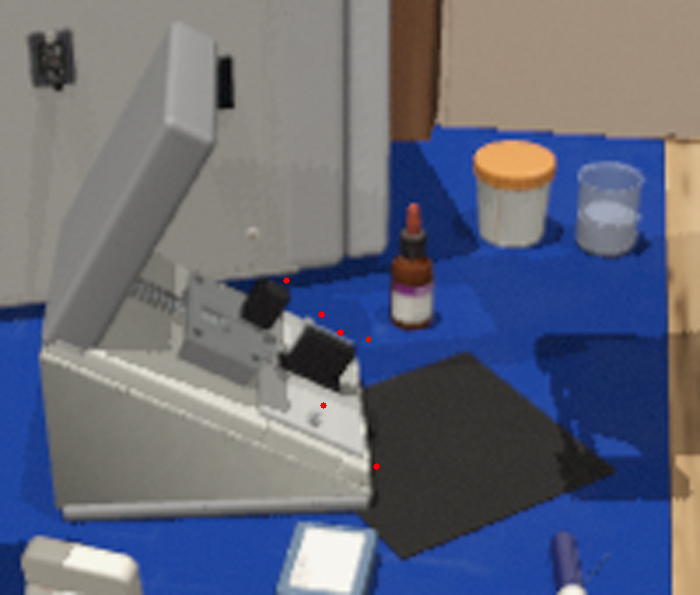

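Run:
```python
from h import *
from scipy.optimize import least_squares
p=dict(np.load("wrist1.npz"));s=dict(np.load("scene1.npz"))
zw=lambda u,v:(200+u/3-.5,110+v/3-.5); zs=lambda u,v:(195+u/3.5-.5,130+v/3.5-.5)
obs=[("p1",p,(.043,-.051,.012),zw(142,379)),("p2",p,(.043,.051,.012),zw(323,377)),("fl",p,(0,.07,0),zw(352,304)),("fr",p,(0,-.07,0),zw(111,309)),
("kn",p,(.09,0,.05),zw(234,468)),("hd",p,(.043,0,.028),zw(233,384)),
("p2s",s,(.043,.051,.010),zs(315,418)),("fls",s,(0,.07,0),zs(370,464)),
("hds",s,(.061,0,.034),zs(309,322)),]
f=lambda x,o=obs:np.concatenate([proj(q,deck2w(frame(*x),v))[0]-u for _,q,v,u in o])
r=least_squares(f,[.44,.472,.368],loss="soft_l1")
for ((n,*_),e) in zip(obs,f(r.x).reshape(-1,2).round(1)):print(n,e)
print(r.x,np.degrees(r.x[0]))
rw=least_squares(lambda x:f(x,obs[:6]),r.x);print("wrist only",rw.x)
F=frame(*r.x);print("deck o",F[0])
d=np.array([np.cos(r.x[0]),np.sin(r.x[0])])
ms=[onz(s,zs(*u),.003) for u in [(405,557),(612,470),(465,353)]];print("mat scene",np.round(ms,3),(ms[0]+ms[2])/2)
for m in ([.353,.326],((ms[0]+ms[2])/2)[:2]): print("front rel mat centre along x",(F[0][:2]-m)@d, "lat",(F[0][:2]-m)@[-d[1],d[0]])
```

```text
p1 [-0.5  0.9]
p2 [0.5 0.7]
fl [0.3 1.3]
fr [0.1 0.7]
kn [-0.6 -1.7]
hd [-0.4 -2.6]
p2s [ 0.5 -0.7]
fls [0.6 3. ]
hds [-0.1  1.5]
[0.45490092 0.47194466 0.37772512] 26.063902734980147
wrist only [0.46108569 0.47193484 0.37839224]
deck o [0.38660572 0.33598466 0.03      ]
mat scene [[0.321 0.43  0.003]
 [0.236 0.301 0.003]
 [0.365 0.214 0.003]] [0.34324102 0.32186179 0.003     ]
front rel mat centre along x 0.03457516761952782 lat -0.005796194115447695
front rel mat centre along x 0.045159921222717954 lat -0.006366656770869767
```

The fit is good to about 1–2 px. The reader front lies about 39 mm beyond the mat centre, so the plate fits with its 70 mm side square to the front. Next I'll approach the knob and take a close look.

```bash
cat >> h.py <<'E'
F0=frame(.457,.472,.378)
E
python3 - <<'E'
from h import *
R=toolR(F0)
arm.gripper_to(.045,40)
arm.move_pose(deck2w(F0,(.09,0,.11)),R)
p=cams.get_image("wrist");save(p,"w2")
print(proj(p,[deck2w(F0,v) for v in [(.09,0,.05),(.043,0,.034),(.043,.051,.012),(.043,-.051,.012)]]).round(1))
for t in ["knob","cover_grip"]:
    print(t,[(round(a["conf"],2),np.round(a["box"]).tolist()) for a in models.regions_of(p,t)[:2]])
print(monitor.get_t(),monitor.get_grip_width(),F0[1].T@(monitor.get_ee_pos()-F0[0]),monitor.get_wrist_force())
E
```

```text
[[279.5 221.9]
 [279.5 161.8]
 [336.4 158.4]
 [222.7 158.5]]
knob [(0.55, [279.0, 219.0, 17.0, 31.0]), (0.53, [282.0, 159.0, 137.0, 80.0])]
cover_grip [(0.92, [282.0, 159.0, 135.0, 81.0])]
5.3833 0.04489796248316281 [0.09270472 0.00027911 0.11163244] [0.525182   0.09526964 0.27381696]
```

View pics/w2.png

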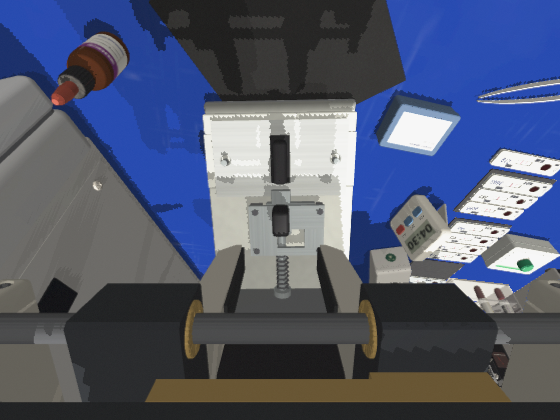

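Wrist view: the knob is at (280,220), against a prediction of (279.5,222). The handle (280,160) and the pins also match. Next I'll grip the knob and move the bolt.

Run:
```python
from h import *
R=toolR(F0)
def st(n): print(n,round(monitor.get_t(),2),(F0[1].T@(monitor.get_ee_pos()-F0[0])).round(4),"w",round(monitor.get_grip_width(),4),"F",(F0[1].T@monitor.get_wrist_force()).round(1))
arm.move_l(deck2w(F0,(.09,0,.0245)),R,.08);arm.wait(.2);st("down")
arm.gripper_to(.0,45);arm.wait(.2);st("grip")
e=F0[1].T@(monitor.get_ee_pos()-F0[0])
if .011<monitor.get_grip_width()<.017:
    arm.move_l(deck2w(F0,(.1175,0,.0245)),R,.05);arm.wait(.2);st("up")
else: print("bad grip")
w=dict(cams.get_image("wrist"));save(w,"w3")
s=dict(np.load("scene1.npz"));p=dict(np.load("wrist1.npz"))
for n,uv,z in [("dropper",(312.5,221),0),("cup",(341,197),0)]:
    q=onz(s,uv,z);d=q[:2]-[.349,.324];c,sn=np.cos(.457),np.sin(.457);print(n,q.round(3),d@[c,sn],d@[-sn,c])
```

```text
down 6.8 [0.0905 0.0001 0.0249] w 0.0448 F [-0.4 -0.9 -0.1]
grip 7.6 [0.09   0.0002 0.0245] w 0.0137 F [ 0.1  1.7 -0.8]
up 8.5 [0.1151 0.0005 0.0243] w 0.014 F [-10.2   5.2  15.8]
dropper [0.415 0.184 0.   ] -0.0021349989823812284 -0.15459199977342722
cup [0.391 0.039 0.   ] -0.08861413130223786 -0.2742999818700639
```

```bash
cat >> h.py <<'E'
def st(n): print(n,round(monitor.get_t(),2),(F0[1].T@(monitor.get_ee_pos()-F0[0])).round(4),"w",round(monitor.get_grip_width(),4),"F",(F0[1].T@monitor.get_wrist_force()).round(1))
E
python3 - <<'E'
from h import *
R=toolR(F0)
arm.wait(.4);st("settled")
arm.move_l(deck2w(F0,(.120,0,.0245)),R,.05);arm.wait(.3);st("up2")
p=cams.get_image("wrist");save(p,"w3b",3,(190,130,370,310))
E
```

```text
settled 8.95 [0.115  0.0005 0.0243] w 0.0138 F [-10.7   3.8  15.8]
up2 9.5 [0.1175 0.0005 0.0243] w 0.0136 F [-11.3   5.2  16.4]
```

View pics/w3b.png

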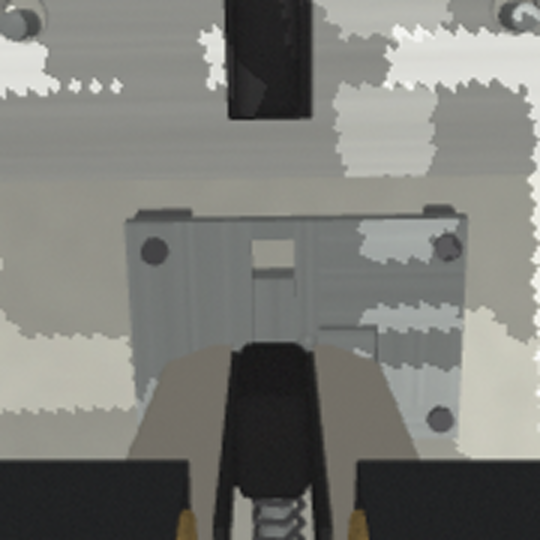

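The picture shows the knob drawn back up the slot, with its lower end at crop (270,350), still gripped, and the nose clear of the cover. Next: sideways, ease back, release.

Run:
```python
from h import *
R=toolR(F0)
arm.move_l(deck2w(F0,(.120,.0165,.0245)),R,.04);arm.wait(.2);st("left")
y=(F0[1].T@(monitor.get_ee_pos()-F0[0]))[1]
if y>.0135:
    arm.move_l(deck2w(F0,(.108,.0165,.0245)),R,.04);arm.wait(.3);st("back")
    arm.gripper_to(.045);arm.wait(.2);st("open")
    arm.move_l(deck2w(F0,(.108,.0165,.11)),R,.12);st("off")
    p=cams.get_image("wrist");save(p,"w4",3,(190,130,370,310));cv2.imwrite("pics/w4f.png",p["img"][:,:,::-1])
    print(proj(p,[deck2w(F0,v) for v in [(.108,.0155,.05),(.043,0,.034)]]).round(1))
    print([(round(a["conf"],2),np.round(a["box"]).tolist()) for a in models.regions_of(p,"knob")[:2]])
```

```text
left 10.32 [0.1175 0.0159 0.0243] w 0.0136 F [-10.6  -1.9  18.3]
back 11.07 [0.1074 0.016  0.0245] w 0.0136 F [-4.6 -1.8  8.6]
open 11.97 [0.108  0.0165 0.0245] w 0.0454 F [1.  1.1 0.1]
off 12.83 [0.1074 0.0164 0.1095] w 0.0446 F [-0.9  0.6 -0.3]
[[278.6 224.6]
 [259.3 141.8]]
[(0.87, [275.0, 221.0, 17.0, 33.0])]
```

View pics/w4.png

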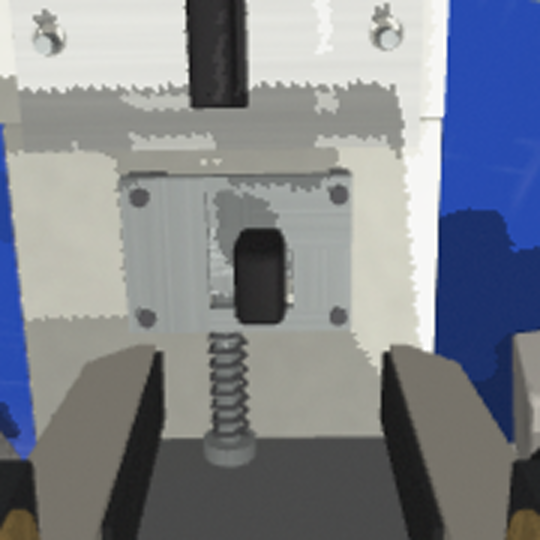

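The bolt holds itself: the knob sits at crop (259,277), in the notch at about y = 13.7 mm, and the nose is off the cover. Next I'll grip and lift the cover.

Run:
```python
from h import *
R=toolR(F0)
arm.move_l(deck2w(F0,(.043,.001,.09)),R,.15);arm.gripper_to(.050,50)
arm.move_l(deck2w(F0,(.043,.001,.0095)),R,.1);arm.wait(.2);st("down")
arm.gripper_to(0.,50);arm.wait(.2);st("grip")
if .010<monitor.get_grip_width()<.015:
    arm.move_l(deck2w(F0,(.043,.001,.035)),R,.05);st("lift")
    arm.move_l(deck2w(F0,(.043,.001,.11)),R,.12);arm.wait(.2);st("high")
    p=cams.get_image("wrist");save(p,"w5")
    s=cams.get_image("scene")
    print([(round(a["conf"],2),np.round(a["box"]).tolist()) for a in models.regions_of(s,"cover")[:1]])
    c,n=np.cos(.457),np.sin(.457);Rd=np.c_[[-c,-n,0],[-n,c,0],[0,0,-1]]
    print(arm.inverse_kinematics((.346,.3225,.012),Rd),arm.inverse_kinematics((.346,.3225,.15),Rd))
```

```text
down 15.06 [0.0437 0.0012 0.0101] w 0.0501 F [-0.4  0.2 -0.4]
grip 15.95 [0.0432 0.0007 0.0096] w 0.012 F [ 0.1 -4.6  3.5]
lift 16.61 [0.0426 0.0011 0.0348] w 0.0116 F [ 0.  -0.8 -1.6]
high 17.58 [0.042  0.0008 0.1091] w 0.0116 F [-0.5  0.2 -1.6]
[(0.63, [305.0, 204.0, 35.0, 46.0])]
[ 6.41799911e-01 -8.48133529e-04  2.02496788e+00 -4.44089210e-16
  1.11747291e+00 -1.38599642e+00] [ 6.41799911e-01 -1.76713807e-01  1.91686975e+00 -4.44089210e-16
  1.40143671e+00 -1.38599642e+00]
```

View pics/w5.png

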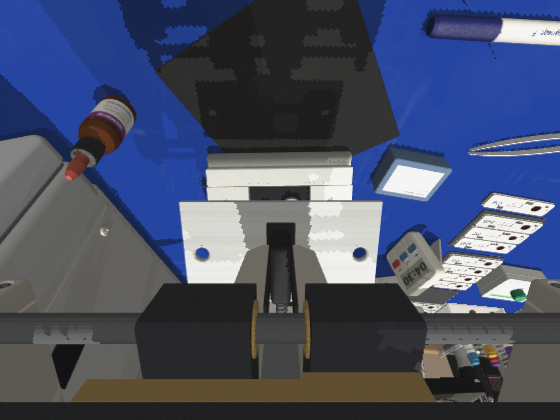

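The cover is held squarely, with its holes at (203,254) and (360,254). The mat's side corners show at (160,68) and (398,133). I'll use them for a second mat fix, then place the cover.

Run:
```python
from h import *
p=cams.get_image("wrist")
a,b=onz(p,(160,68),.003),onz(p,(398,133),.003);print(a.round(3),b.round(3),np.linalg.norm(a-b),(a+b)/2)
c,n=np.cos(.457),np.sin(.457);Rd=np.c_[[-c,-n,0],[-n,c,0],[0,0,-1]]
m=np.array([.350,.324])
if abs(np.linalg.norm(a-b)-.226)<.012: m=(m+((a+b)/2)[:2])/2
# keep plate edge >=6 mm off the reader front
g=(F0[0][:2]-m)@[c,n]-.035; m=m-np.array([c,n])*max(0,.006-g); print("target",m,"gap",g)
arm.move_pose((m[0],m[1],.15),Rd)
arm.move_l((m[0],m[1],.045),Rd,.12);arm.wait(.1);st("above")
save(cams.get_image("scene"),"s6",4,(250,200,390,300))
arm.move_l((m[0],m[1],.0165),Rd,.06)
for z in np.arange(.015,.0085,-.001):
    arm.move_l((m[0],m[1],z),Rd,.03);arm.wait(.1);f=monitor.get_wrist_force();print(round(z,4),f.round(1))
    if f[2]>3: break
st("end");print(monitor.get_ee_pos())
```

```text
[0.361 0.216 0.003] [0.322 0.432 0.003] 0.21934903749373952 [0.34170592 0.32413436 0.003     ]
target [0.34585296 0.32406718] gap 0.007000152479383327
above 19.57 [-0.0275  0.0075  0.0345] w 0.0118 F [-1.2 -0.1 -1.5]
0.015 [ 0.7 -1.2 -2.1]
0.014 [-0.2 -0.4 -1.6]
0.013 [-2.3 -1.2  5.6]
end 21.29 [-0.0444  0.0074  0.0066] w 0.0115 F [ 0.5 -0.1  6.2]
[0.34606231 0.32427497 0.01355246]
```

Run:
```python
from h import *
P=monitor.get_ee_pos();R=monitor.get_ee_rot()
arm.move_l((P[0],P[1],.0125),None,.03);arm.wait(.2);print(monitor.get_wrist_force().round(1))
arm.gripper_to(.045);arm.wait(.2)
arm.move_l((P[0],P[1],.12),None,.12)
arm.move_l((P[0]-.03,P[1]-.015,.27),None,.2);arm.wait(.2)
p=cams.get_image("wrist");s=cams.get_image("scene")
im=np.hstack([p["img"][90:370,130:430],cv2.resize(s["img"][130:330,190:400],(294,280))])
cv2.imwrite("pics/f7.png",cv2.resize(im[:,:,::-1],(790,372)))
np.savez("f7.npz",img=p["img"],camera_matrix=p["camera_matrix"],extrinsics=p["extrinsics"])
print([(round(a["conf"],2),np.round(a["box"]).tolist()) for a in models.regions_of(p,"cover")[:1]],monitor.get_t())
```

```text
[-6.9 -5.5 14. ]
[(0.61, [278.0, 202.0, 82.0, 42.0])] 24.9917
```

View pics/f7.png

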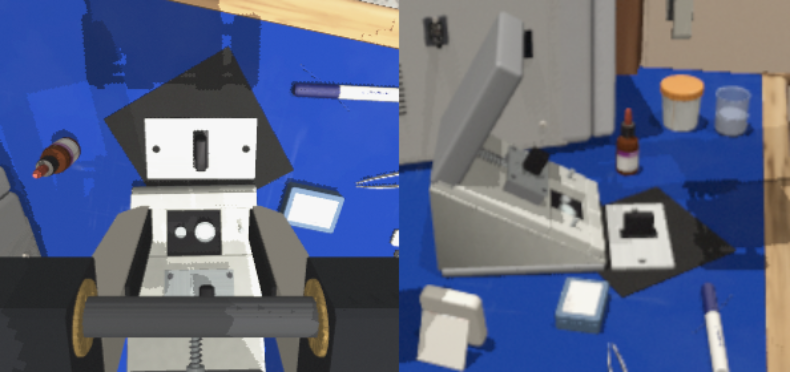

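The cover lies flat with its handle up at (200,148). The midpoint of the mat's corners is (198,146), so it is centred and clear of the reader. The knob is still in its notch and the bystanders haven't moved.

```bash
python3 -c "
from cell import arm
print(arm.sign_off())"
```

```text
the job is handed in; nothing more can be done
None
```

The bolt is holding itself back in its notch, the cover lies flat with its handle up in the middle of the mat, the four bystander items were not touched, and the job was handed in after about 25 s of the 48 s allowed.

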